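Find the rocking corner of the balance plate and press its shim flat

ROBOT

A 7-joint arm with a two-finger parallel gripper is mounted at the origin on the work surface. World frame = base frame: x ahead of the robot, y to its left, z up, the work surface at z = 0. Lengths are in m, angles in rad, forces in N, time in s.
With the tool pointing down it reaches from about 0.4 to 0.9 m from the base axis. Payload 5.5 kg.
Tool frame: the origin (TCP) lies midway between the tips of the shut fingers; the grasp point (between the pads) lies manip.hold_point_z behind it (manip.hold_point_z is the distance from the TCP to the grasp point, in m); z points along the fingers, y is the line along which they close (so a half turn about z gives the same grasp; the last joint's range is limited). The gripper opens to 92 mm and grips with 3 to 60 N. Pads are 19 mm wide; open, the fingers measure 130 mm over their backs; the gripper's body (75 mm by 190 mm) begins 47 mm behind the grasp point.
Start: joints at [1.508, 0.501, -0.427, 1.55, 0.221, 1.138, -0.21], TCP at [0.208, -0.616, 0.198] pointing down, gripper open.
Joint ranges: [-2.88, 2.88], [-0.31, 2.03], [-1.54, 1.56], [0.2, 2.42], [-1.41, 4.55], [0.19, 2.02], [-2.57, 2.57]. Speed limits (rad/s): [2.57, 2.57, 3.14, 3.14, 3.14, 3.14, 3.14].

INTERFACE

Orientations are given as a unit quaternion [x, y, z, w].
In Python, from station import manip, viewer gives the robot as it stands.
- The arm moves only by the tool move_arm, never from a script. Its argument "rows" is a list of rows, each an object with "linear": the shift along the tool's x, y, z each as a share of 50 mm, from -1 to 1, a list of three; "delta_rot": the turn, a rotation vector about the tool's x, y, z each as a share of 6 degrees, from -1 to 1, a list of three; "claw": the gripper's target within -1 to 1 (shut at 1, half-way at 0, fully open at -1). In form: [{"linear": [dx, dy, dz], "delta_rot": [rx, ry, rz], "claw": claw}, ...]. A call has 1 to 20 rows; each row shifts and turns the commanded pose from where the row before left it, along the tool's axes as they then stand; what a row does not reach is not made up. A row lasts 1/10 s, in which the tool goes at most 50 mm and 8.59 degrees, less where a joint would pass 70% of its speed; a pose out of reach is approached as far as the arm can. A call with a number of a shift or a turn outside -1 to 1 is refused whole. A call with a gripper value outside its range is refused whole. The fingers move at their own pace and stop on an object; "newtons" is the grip in N (left out, the last holds). Time passes only in rows, so rows that do not move let the fingers close. It gives the time, the measured TCP pose, the force, the opening and the grip force at its end, in the units of the state.
- manip.observe(): the state, without advancing time (a new reading comes with each control period).
- viewer.capture(name): name is "scene" or "top"; returns (picture, depth): 420x560x3 uint8, red, green, blue; 420x560 float32, m along the optical axis (not along the pixel's ray), 0 where there is no reading.
- viewer.camera_model(name): a dict with "mtx" (3x3 intrinsics, pixels), "k1" (the pictures are not rectified: a ray, as slopes to the right and down, at radius r is drawn at 1 + k1 r^2 times it, then the intrinsics apply), "pose" (4x4, takes a point from camera to world coordinates). Camera axes: x right, y up, looking along -z (the intrinsics and any distortion apply to the point x, -y, -z); pixel columns grow to the right and rows downward; lengths in m; the calibration is good to about 2 mm. A picture is of the moment at which its call begins. camera_model takes no time and is no camera call.
- manip.job_done(): hands the job in; it is judged then, once.
The state is a dict: "clock": time; "joints": joint angles; "joint_velocities": joint speeds; "tau": joint torques, N m; "tool_pos": TCP position; "ee_rot": TCP orientation; "wrist_force": force on the tool from outside, world axes, zero at the start; "moment": the same for the moment, N m; "grip_width": opening from 0.0 (shut) to 1.0 (fully open); "finger_force": force on a finger pad.
Only numpy, scipy, OpenCV 4.12 (cv2) and the standard library are available. Lean on these libraries where they do the work, as an engineer would, in place of code of your own. Each camera call takes 0.05 s, during which the arm holds its last target. There are 200 camera calls.

TASK

The aluminium plate for the laboratory balance rocks at one of its four corners. With a fingertip press down on the corners one after another until you find the one that gives, then press that corner's red shim tab down until it lies fully flat, and press the corner once more, firmly, to check that it no longer rocks. Leave the other three tabs up, do not lift or shove the plate, and do not disturb the things standing around it; finish with the robot clear of everything.

Things in the scene. Friction and masses are not known exactly. Their poses are not given: they have to be found in the camera images.
- plate: Loose aluminium plate, 0.7 to 0.9 kg: 170 x 130 mm, 8 mm thick, with four ears (its corners) 40 mm wide that reach to 125 mm either side of its middle along y; a bubble level (28 mm wide, 7 mm high) in its middle. It lies loose on four posts, one under each ear, its top 48 mm above the bench. Origin: centre of its underside; x away from the robot, y left (yaw within 0.3 rad), z up.
- ear_near_left (a point): Middle of the top of the plate's near left ear (plate x -65, y +98 mm), above its post: the place to press it. All posts look alike; three are rigid, one, under any of the ears, is springy: at 2 to 4 N its ear sinks about 4 mm (the plate rocks), stops hard, and comes back when let go.
- ear_far_left (a point): Middle of the top of the plate's far left ear (plate x +65, y +98 mm), above its post: the place to press it. All posts look alike; three are rigid, one, under any of the ears, is springy: at 2 to 4 N its ear sinks about 4 mm (the plate rocks), stops hard, and comes back when let go.
- ear_near_right (a point): Middle of the top of the plate's near right ear (plate x -65, y -98 mm), above its post: the place to press it. All posts look alike; three are rigid, one, under any of the ears, is springy: at 2 to 4 N its ear sinks about 4 mm (the plate rocks), stops hard, and comes back when let go.
- ear_far_right (a point): Middle of the top of the plate's far right ear (plate x +65, y -98 mm), above its post: the place to press it. All posts look alike; three are rigid, one, under any of the ears, is springy: at 2 to 4 N its ear sinks about 4 mm (the plate rocks), stops hard, and comes back when let go.
- tab_1 (a point): Press point on tab 1: red-topped bar 28 mm wide, 6 thick, in line with an ear on its +x side (plate frame), hinged 26 mm and ending 71 mm from the ear's middle. Raised it slopes up from the hinge; this point is then about 56 mm from the ear's middle and 2 mm below the plate's top. Flat: level, 59 mm, 13 mm below the plate's top. Which tab stands at which ear varies.
- shim_1: Tab 1 as a hinged part. Origin on its hinge, axes as the plate's when fully raised; turned about its y by 0.34 rad it is flat, against its stop. Starts 0 to 0.04 rad down. Stiff: needs 8 to 11 N at its press point and stays where it is left. Flat, its inner end stands under the ear and carries it: pressed again, with up to 20 N, that corner sinks about 1 mm at most.
- tab_2 (a point): Press point on tab 2: red-topped bar 28 mm wide, 6 thick, in line with an ear on its +x side (plate frame), hinged 26 mm and ending 71 mm from the ear's middle. Raised it slopes up from the hinge; this point is then about 56 mm from the ear's middle and 2 mm below the plate's top. Flat: level, 59 mm, 13 mm below the plate's top. Which tab stands at which ear varies.
- shim_2: Tab 2 as a hinged part. Origin on its hinge, axes as the plate's when fully raised; turned about its y by 0.34 rad it is flat, against its stop. Starts 0 to 0.04 rad down. Stiff: needs 8 to 11 N at its press point and stays where it is left. Flat, its inner end stands under the ear and carries it: pressed again, with up to 20 N, that corner sinks about 1 mm at most.
- tab_3 (a point): Press point on tab 3: red-topped bar 28 mm wide, 6 thick, in line with an ear on its +x side (plate frame), hinged 26 mm and ending 71 mm from the ear's middle. Raised it slopes up from the hinge; this point is then about 56 mm from the ear's middle and 2 mm below the plate's top. Flat: level, 59 mm, 13 mm below the plate's top. Which tab stands at which ear varies.
- shim_3: Tab 3 as a hinged part. Origin on its hinge, axes as the plate's when fully raised; turned about its y by 0.34 rad it is flat, against its stop. Starts 0 to 0.04 rad down. Stiff: needs 8 to 11 N at its press point and stays where it is left. Flat, its inner end stands under the ear and carries it: pressed again, with up to 20 N, that corner sinks about 1 mm at most.
- tab_4 (a point): Press point on tab 4: red-topped bar 28 mm wide, 6 thick, in line with an ear on its +x side (plate frame), hinged 26 mm and ending 71 mm from the ear's middle. Raised it slopes up from the hinge; this point is then about 56 mm from the ear's middle and 2 mm below the plate's top. Flat: level, 59 mm, 13 mm below the plate's top. Which tab stands at which ear varies.
- shim_4: Tab 4 as a hinged part. Origin on its hinge, axes as the plate's when fully raised; turned about its y by 0.34 rad it is flat, against its stop. Starts 0 to 0.04 rad down. Stiff: needs 8 to 11 N at its press point and stays where it is left. Flat, its inner end stands under the ear and carries it: pressed again, with up to 20 N, that corner sinks about 1 mm at most.
- tube_rack: Loose bystander: rack of red-capped sample tubes, 60 x 137 x 104 mm, beside the plate on the right. Origin: centre of its underside.
- tip_box: Loose bystander: white box of pipette tips, 85 x 120 x 51 mm, beside the plate on the left. Origin: centre of its underside.
- vial: Loose bystander: small vial with a red cap, 26 mm wide, 50 mm high, beyond the plate. Origin: centre of its underside.

How it is judged:
On the way, in this order (a step that is already met when the one before it is completed fails the run):
1. a finger presses the corner that gives and the plate rocks (tilts by more than 0.018 rad), all tabs still up (angle between plate's own z axis and vertical above 0.018 rad and contact force between the fingers and plate above 0.5 N and angle between each of shim_1, shim_2, shim_3, shim_4's own z axis and vertical below 0.12 rad), for 0.05 s.
2. with the finger off the plate, one tab is flat and the other three are up (contact force between the fingers and plate below 0.5 N and ((angle between shim_1's own z axis and vertical above 0.29 rad and angle between each of shim_2, shim_3, shim_4's own z axis and vertical below 0.12 rad) or (angle between shim_2's own z axis and vertical above 0.29 rad and angle between each of shim_1, shim_3, shim_4's own z axis and vertical below 0.12 rad) or (angle between shim_3's own z axis and vertical above 0.29 rad and angle between each of shim_1, shim_2, shim_4's own z axis and vertical below 0.12 rad) or (angle between shim_4's own z axis and vertical above 0.29 rad and angle between each of shim_1, shim_2, shim_3's own z axis and vertical below 0.12 rad))), for 0.1 s.
3. a finger presses the corner of the flat tab again: the tab carries the load (it would not at a firm corner) and the plate stays level within 0.014 rad (contact force between the fingers and plate above 3 N and angle between plate's own z axis and vertical below 0.014 rad and ((angle between shim_1's own z axis and vertical above 0.29 rad and angle between each of shim_2, shim_3, shim_4's own z axis and vertical below 0.12 rad and contact force between shim_1 and plate above 1.5 N) or (angle between shim_2's own z axis and vertical above 0.29 rad and angle between each of shim_1, shim_3, shim_4's own z axis and vertical below 0.12 rad and contact force between shim_2 and plate above 1.5 N) or (angle between shim_3's own z axis and vertical above 0.29 rad and angle between each of shim_1, shim_2, shim_4's own z axis and vertical below 0.12 rad and contact force between shim_3 and plate above 1.5 N) or (angle between shim_4's own z axis and vertical above 0.29 rad and angle between each of shim_1, shim_2, shim_3's own z axis and vertical below 0.12 rad and contact force between shim_4 and plate above 1.5 N))), for 0.05 s.
At the end, for the whole second after the job is handed in: One tab, the rocking corner's, is flat (turned down by more than 0.29 rad), the other three are still up (below 0.12 rad), the plate lies level (within 0.012 rad), at rest and within 15 mm of where it was, and rack, tip box and vial are upright and within 30 mm of where they stood (((angle between shim_1's own z axis and vertical above 0.29 rad and angle between each of shim_2, shim_3, shim_4's own z axis and vertical below 0.12 rad) or (angle between shim_2's own z axis and vertical above 0.29 rad and angle between each of shim_1, shim_3, shim_4's own z axis and vertical below 0.12 rad) or (angle between shim_3's own z axis and vertical above 0.29 rad and angle between each of shim_1, shim_2, shim_4's own z axis and vertical below 0.12 rad) or (angle between shim_4's own z axis and vertical above 0.29 rad and angle between each of shim_1, shim_2, shim_3's own z axis and vertical below 0.12 rad)) and angle between plate's own z axis and vertical below 0.012 rad and distance of plate from where it was at the start of the episode below 0.015 m and linear speed of plate below 0.02 m/s and distance of each of tube_rack, tip_box, vial from where it was at the start of the episode below 0.03 m and angle between each of tube_rack, tip_box, vial's own z axis and vertical below 0.2 rad); the robot touches nothing.
It fails at once if more than one tab is pressed down (angle between each of shim_1, shim_2's own z axis and vertical above 0.14 rad or angle between each of shim_1, shim_3's own z axis and vertical above 0.14 rad or angle between each of shim_1, shim_4's own z axis and vertical above 0.14 rad or angle between each of shim_2, shim_3's own z axis and vertical above 0.14 rad or angle between each of shim_2, shim_4's own z axis and vertical above 0.14 rad or angle between each of shim_3, shim_4's own z axis and vertical above 0.14 rad).
It fails at once if the plate is lifted, carried or shoved aside (more than 18 mm, or tilted beyond 0.12 rad) (distance of plate from where it was at the start of the episode above 0.018 m or angle between plate's own z axis and vertical above 0.12 rad).
It fails at once if the rack, tip box or vial is moved by more than 30 mm or tipped (distance of any of tube_rack, tip_box, vial from where it was at the start of the episode above 0.03 m or angle between any of tube_rack, tip_box, vial's own z axis and vertical above 0.35 rad).
It also fails if it takes over 61 s, if anything falls off the work surface, if the arm or the gripper's body presses on something with over 40 N, if the wrist force passes 120 N, or if a joint passes its speed limit or range.

## Working session

There is one attempt and no reset: what is moved stays moved. The work goes in short steps, Python scripts to look and compute and a tool call to move; the robot and the scene stay as the last step left them, time stands still between calls to the robot, and variables do not carry over. Pictures are saved under pics/ and viewed, at most 10 in all, crops included, and the job is handed in when it is done.

Besides the shell and the picture viewer there is one more tool, called after "Call:" as a command line: name --argument value ..., lists and objects as JSON in quotes. move_arm: Moves the arm, as the interface text tells. Shift numbers are shares of 50 mm and turn numbers shares of 6 degrees, none past 1 either way. Its arguments: {"type":"object","properties":{"rows":{"type":"array","items":{"type":"object","properties":{"linear":{"type":"array","items":{"type":"number"}},"delta_rot":{"type":"array","items":{"type":"number"}},"claw":{"type":"number"}}}},"newtons":{"type":"number"}},"required":["rows"]}

```bash
mkdir -p pics; cat > h.py <<'E'
import numpy as np, cv2
from station import manip, viewer
def cloud(name):
    pic,d=viewer.capture(name); m=viewer.camera_model(name); K=np.array(m["mtx"]); k1=m["k1"]; T=np.array(m["pose"])
    h,w=d.shape; u,v=np.meshgrid(np.arange(w),np.arange(h))
    p=cv2.undistortPoints(np.stack([u,v],-1).reshape(-1,1,2).astype(np.float64),K,np.array([k1,0,0,0,0.])).reshape(h,w,2)
    P=np.stack([p[...,0]*d,-p[...,1]*d,-d,np.ones_like(d)],-1)@T.T
    return pic,d,P[...,:3]
E
python3 - <<'E'
from h import *
for n in("top","scene"):
    pic,d,P=cloud(n); cv2.imwrite(f"pics/{n}0.png",pic[...,::-1]); np.save(n+"P.npy",P); np.save(n+"I.npy",pic)
    print(n,viewer.camera_model(n)["pose"])
s=manip.observe(); print(s, manip.hold_point_z)
E
```

```text
top [[-0.01445815  0.99340558 -0.11373793  0.47001684]
 [-0.9998421  -0.01318826  0.0119096   0.02392359]
 [ 0.01033106  0.11389216  0.9934394   1.03111315]
 [ 0.          0.          0.          1.        ]]
scene [[-0.67852277 -0.39291172  0.62066676  1.16125932]
 [ 0.73452286 -0.37338076  0.5666242   0.55295481]
 [ 0.00911174  0.84036135  0.54194998  0.57461345]
 [ 0.          0.          0.          1.        ]]
{'clock': 0.1, 'joints': array([ 1.50815922,  0.50175174, -0.42678734,  1.55137169,  0.22079212,
        1.1382963 , -0.21029062]), 'joint_velocities': array([ 0.00018167, -0.00216825,  0.00031482, -0.0023873 , -0.00044529,
        0.00052807, -0.00065764]), 'tau': array([-1.12524605e-02, -5.67866707e+01, -5.83811581e+00, -2.79909718e+01,
       -6.89184736e-02,  2.41470843e-02,  6.01626380e-05]), 'tool_pos': array([ 0.20779877, -0.61515266,  0.19697089]), 'ee_rot': array([ 9.86754311e-01,  1.62219422e-01, -1.16469026e-04, -8.81020998e-04]), 'wrist_force': array([ 0.69836249, -0.50397816,  0.02491998]), 'moment': array([-0.02773278,  0.00372402, -0.03022409]), 'finger_force': 0.0, 'grip_width': 1.0019904044200822} 0.0188
```

View pics/top0.png

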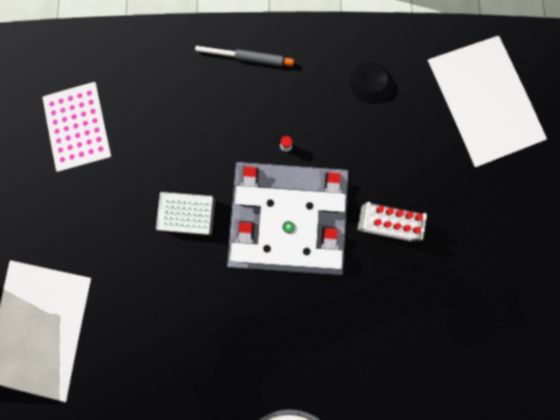

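View pics/scene0.png

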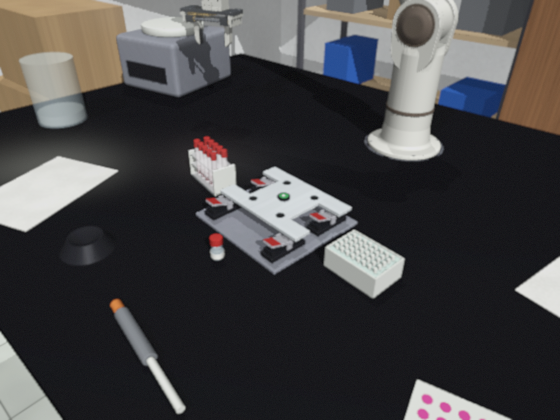

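The top view shows the plate's bubble at about (288,227) and red tabs at (250,174), (333,180), (245,230) and (331,234). The tip box is on the left, the rack on the right and the vial at (286,143). Next I fit the plate.

```bash
python3 - <<'E'
from h import *
P=np.load("topP.npy"); I=np.load("topI.npy").astype(int)
v,u=np.mgrid[:420,:560]
roi=(u>225)&(u<352)&(v>160)&(v<278)
w=roi&(I.min(-1)>170)
print("white n",w.sum(),"z",np.percentile(P[w][:,2],[5,50,95]))
c,(a,b),ang=cv2.minAreaRect(P[w][:,:2].astype(np.float32)); print(c,a,b,ang)
hsv_red=roi&(I[...,0]>130)&(I[...,1]<80)&(I[...,2]<80)
n,l,st,ce=cv2.connectedComponentsWithStats(hsv_red.astype(np.uint8))
reds=[np.median(P[l==i],0) for i in range(1,n) if st[i,4]>15]; print(np.round(reds,4))
g=roi&(I[...,1]>I[...,0]+40); print("bubble",P[g].mean(0))
# template fit of plate outline
from scipy.optimize import minimize
Q=P[w|((P[...,2]>.040)&(P[...,2]<.056)&roi&~hsv_red&(I.min(-1)>150))][:,:2]
def f(p):
    cs,sn=np.cos(p[2]),np.sin(p[2]); d=Q-p[:2]; x=d[:,0]*cs+d[:,1]*sn; y=-d[:,0]*sn+d[:,1]*cs
    x,y=abs(x),abs(y)
    body=np.maximum(x-.085,y-.065); ear=np.maximum(abs(x-.065)-.020,y-.125)
    return np.mean(np.maximum(np.minimum(body,ear),0)**2)*1e6
best=min((minimize(f,[c[0],c[1],y],method="Nelder-Mead") for y in(-.2,-.1,0,.1,.2)),key=lambda r:r.fun)
print(best.x,best.fun)
x0,y0,t=best.x; R=np.array([[np.cos(t),-np.sin(t)],[np.sin(t),np.cos(t)]])
for nm,ex,ey in(("NL",-.065,.098),("FL",.065,.098),("NR",-.065,-.098),("FR",.065,-.098)):
    print(nm,np.round(R@[ex,ey]+[x0,y0],4),"tab",np.round(R@[ex+.056,ey]+[x0,y0],4))
for nm,b in(("rack",(u>352)&(u<432)&(v>195)&(v<245)),("box",(u>150)&(u<218)&(v>185)&(v<240)),("vial",(u>275)&(u<297)&(v>130)&(v<155))):
    q=P[b&(P[...,2]>.03)]; print(nm,q.min(0).round(3),q.max(0).round(3))
E
```

```text
white n 6368 z [0.03458262 0.04784671 0.05101998]
(0.5479170680046082, -0.006205916404724121) 0.26233145594596863 0.19429799914360046 85.294189453125
[[ 0.6677  0.0826  0.0447]
 [ 0.651  -0.1133  0.0453]
 [ 0.5383  0.0927  0.0458]
 [ 0.522  -0.1027  0.0461]]
bubble [ 0.5373924  -0.00545011  0.0553538 ]
[ 0.54512215 -0.00528189 -0.08432833] 6.7192914108818975
NL [0.4886 0.0978] tab [0.5444 0.0931]
FL [0.6181 0.0869] tab [0.6739 0.0822]
NR [ 0.4721 -0.0975] tab [ 0.5279 -0.1022]
FR [ 0.6016 -0.1084] tab [ 0.6574 -0.1131]
rack [ 0.47  -0.317  0.03 ] [0.588 0.024 1.031]
box [0.47  0.024 0.03 ] [0.62  0.295 1.031]
vial [ 0.47  -0.016  0.037] [0.749 0.024 1.031]
```

Call:
move_arm --rows '[{"linear":[0,0,0],"delta_rot":[0,0,-0.924],"claw":1},{"linear":[0,0,0],"delta_rot":[0,0,-0.924],"claw":1},{"linear":[0,0,0],"delta_rot":[0,0,-0.924],"claw":1},{"linear":[0,0,0],"delta_rot":[0,0,-0.924],"claw":1},{"linear":[0,0,0],"delta_rot":[0,0,-0.924],"claw":1},{"linear":[0,0,0],"delta_rot":[0,0,-0.924],"claw":1},{"linear":[0,0,0],"delta_rot":[0,0,-0.924],"claw":1},{"linear":[0,0,0],"delta_rot":[0,0,-0.924],"claw":1},{"linear":[0,0,0],"delta_rot":[0,0,-0.924],"claw":1},{"linear":[0,0,0],"delta_rot":[0,0,-0.924],"claw":1},{"linear":[0,0,0],"delta_rot":[0,0,-0.924],"claw":1},{"linear":[0,0,0],"delta_rot":[0,0,-0.924],"claw":1},{"linear":[0,0,0],"claw":1}]' --newtons 20

```text
invalid input
```

```bash
cat > go.py <<'E'
import sys
from h import *
from scipy.spatial.transform import Rotation as R
s=manip.observe(); r=R.from_quat(s["ee_rot"]); p=s["tool_pos"]
def to(t): return np.round(r.inv().apply(np.array(t)-p)/.05,3)
C=np.array([.5375,-.0055]); a=-.085
def pl(x,y,z): return [C[0]+x*np.cos(a)-y*np.sin(a),C[1]+x*np.sin(a)+y*np.cos(a),z]
E={"NL":(-.065,.098),"FL":(.065,.098),"NR":(-.065,-.098),"FR":(.065,-.098)}
if __name__=="__main__":
    print(s["clock"],p.round(4),"axes",r.as_matrix().round(3).tolist(),"F",s["wrist_force"].round(2),s["grip_width"],s["joints"].round(2))
    for k,(x,y) in E.items(): print(k,to(pl(x,y,.07)),"tab",to(pl(x+.056,y,.07)))
E
python3 go.py
```

```text
0.1 [ 0.2078 -0.6152  0.197 ] axes [[0.947, 0.32, -0.001], [0.32, -0.947, 0.002], [0.0, -0.002, -1.0]] F [ 0.7  -0.5   0.02] 1.0019904044200822 [ 1.51  0.5  -0.43  1.55  0.22  1.14 -0.21]
NL [  9.741 -11.752   2.561] tab [ 10.768 -11.305   2.56 ]
FL [ 12.125 -10.713   2.559] tab [ 13.152 -10.266   2.558]
NR [ 8.176 -8.158  2.554] tab [ 9.202 -7.711  2.554]
FR [10.559 -7.12   2.553] tab [11.586 -6.672  2.552]
```

Call:
move_arm --rows '[{"linear":[0,0,0],"delta_rot":[0,0,-0.924],"claw":1},{"linear":[0,0,0],"delta_rot":[0,0,-0.924],"claw":1},{"linear":[0,0,0],"delta_rot":[0,0,-0.924],"claw":1},{"linear":[0,0,0],"delta_rot":[0,0,-0.924],"claw":1},{"linear":[0,0,0],"delta_rot":[0,0,-0.924],"claw":1},{"linear":[0,0,0],"delta_rot":[0,0,-0.924],"claw":1},{"linear":[0,0,0],"delta_rot":[0,0,-0.924],"claw":1},{"linear":[0,0,0],"delta_rot":[0,0,-0.924],"claw":1},{"linear":[0,0,0],"delta_rot":[0,0,-0.924],"claw":1},{"linear":[0,0,0],"delta_rot":[0,0,-0.924],"claw":1},{"linear":[0,0,0],"delta_rot":[0,0,-0.924],"claw":1},{"linear":[0,0,0],"delta_rot":[0,0,-0.924],"claw":1},{"linear":[0,0,0],"delta_rot":[0,0,0],"claw":1}]' --newtons 20

```text
clock: 1.4
tool_pos: [0.2078, -0.6155, 0.1973]
ee_rot: [0.736, 0.677, 0.0, -0.0]
wrist_force: [0.1, -0.1, 0.1]
grip_width: 0.004
finger_force: 0.0
```

```bash
python3 go.py
```

```text
1.4 [ 0.2078 -0.6155  0.1973] axes [[0.083, 0.997, -0.0], [0.997, -0.083, 0.001], [0.001, -0.0, -1.0]] F [ 0.11 -0.13  0.07] 0.0037761329096402596 [ 1.67  0.55 -0.67  1.54  0.36  1.17  0.85]
NL [14.664  4.263  2.562] tab [14.662  5.383  2.562]
FL [14.659  6.863  2.562] tab [14.657  7.983  2.562]
NR [10.744  4.256  2.558] tab [10.742  5.376  2.557]
FR [10.739  6.856  2.557] tab [10.737  7.976  2.557]
```

Call:
move_arm --rows '[{"linear":[0.672,0.266,0],"delta_rot":[0,0,0],"claw":1},{"linear":[0.672,0.266,0],"delta_rot":[0,0,0],"claw":1},{"linear":[0.672,0.266,0],"delta_rot":[0,0,0],"claw":1},{"linear":[0.672,0.266,0],"delta_rot":[0,0,0],"claw":1},{"linear":[0.672,0.266,0],"delta_rot":[0,0,0],"claw":1},{"linear":[0.672,0.266,0],"delta_rot":[0,0,0],"claw":1},{"linear":[0.672,0.266,0],"delta_rot":[0,0,0],"claw":1},{"linear":[0.672,0.266,0],"delta_rot":[0,0,0],"claw":1},{"linear":[0.672,0.266,0],"delta_rot":[0,0,0],"claw":1},{"linear":[0.672,0.266,0],"delta_rot":[0,0,0],"claw":1},{"linear":[0.672,0.266,0],"delta_rot":[0,0,0],"claw":1},{"linear":[0.672,0.266,0],"delta_rot":[0,0,0],"claw":1},{"linear":[0.672,0.266,0],"delta_rot":[0,0,0],"claw":1},{"linear":[0.672,0.266,0],"delta_rot":[0,0,0],"claw":1},{"linear":[0.672,0.266,0],"delta_rot":[0,0,0],"claw":1},{"linear":[0.672,0.266,0],"delta_rot":[0,0,0],"claw":1},{"linear":[0,0,0.6],"delta_rot":[0,0,0],"claw":1},{"linear":[0,0,0.6],"delta_rot":[0,0,0],"claw":1},{"linear":[0,0,0.6],"delta_rot":[0,0,0],"claw":1},{"linear":[0,0,0.5],"delta_rot":[0,0,0],"claw":1}]'

```text
clock: 3.4
tool_pos: [0.4645, -0.0977, 0.0813]
ee_rot: [0.737, 0.676, -0.0, -0.0]
wrist_force: [0.0, -1.1, -0.5]
grip_width: 0.006
finger_force: 0.0
```

```bash
python3 go.py; python3 - <<'E'
from h import *
a=viewer.capture("top")[0][140:300,170:430]; b=viewer.capture("scene")[0][150:290,170:400]
cv2.imwrite("pics/m1.png",np.vstack([cv2.resize(a,(520,320)),cv2.resize(b,(520,270))])[...,::-1])
E
```

```text
3.4 [ 0.4645 -0.0977  0.0813] axes [[0.086, 0.996, -0.001], [0.996, -0.086, 0.0], [0.0, -0.001, -1.0]] F [ 0.03 -1.05 -0.52] 0.006068112324874328 [ 0.86  0.46 -0.84  2.07  0.47  0.82 -0.36]
NL [ 3.922 -0.007  0.228] tab [3.923 1.113 0.226]
FL [3.926 2.593 0.225] tab [3.927 3.713 0.223]
NR [ 0.002 -0.001  0.227] tab [0.003 1.119 0.226]
FR [0.006 2.599 0.224] tab [0.007 3.719 0.223]
```

View pics/m1.png

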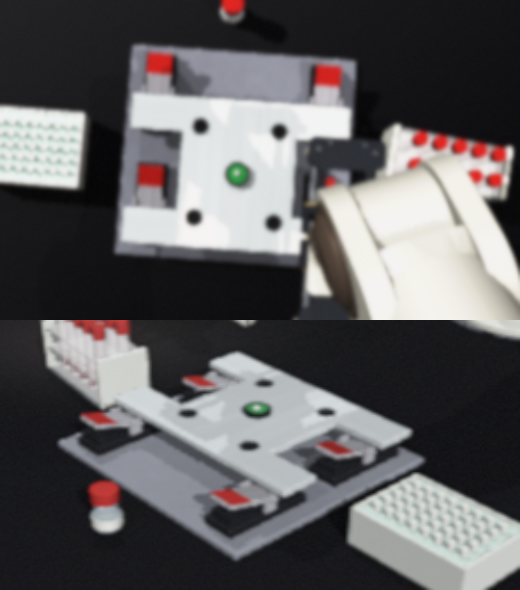

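The top view shows the gripper over the near right ear, clear of the rack. The scene view doesn't show the gripper at all, so I'll check whether that picture is stale.

```bash
python3 - <<'E'
from h import *
I0=np.load("sceneI.npy")
for i in range(2):
    b,d=viewer.capture("scene"); print(np.abs(b.astype(int)-I0).mean(), manip.observe()["clock"])
    m=viewer.camera_model("scene");T=np.linalg.inv(m["pose"]);q=T@np.r_[manip.observe()["tool_pos"],1]
    q=np.array([q[0],-q[1],-q[2]]);K=np.array(m["mtx"]);uv=K@(q/q[2]);print(uv,q[2],d[int(uv[1])-10:int(uv[1])+10:5,int(uv[0])])
cv2.imwrite("pics/s2.png",b[...,::-1])
E
```

```text
4.6696145124716555 3.55
[275.1812101  160.36049155   1.        ] 1.0683798128685726 [1.0455961 1.2701836 1.2463171 1.2186373]
4.664068877551021 3.6
[274.73583834 160.07142805   1.        ] 1.0669800192494046 [1.298939  1.2732736 1.2437605 1.2197179]
```

View pics/s2.png

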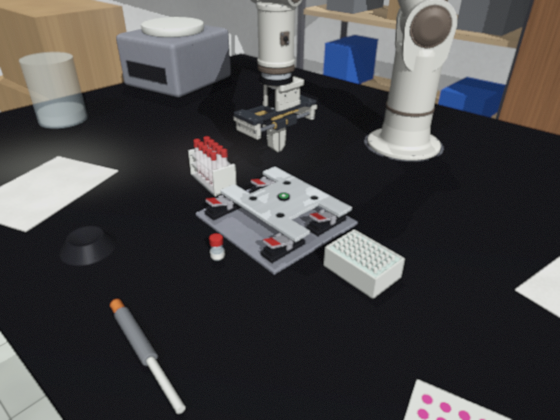

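The gripper is in fact in view, with its tip at (275,150) over the near right ear; my crop had cut it off. Now I press.

Call:
move_arm --rows '[{"linear":[0,0,0.2],"delta_rot":[0,0,0],"claw":1},{"linear":[0,0,0.2],"delta_rot":[0,0,0],"claw":1},{"linear":[0,0,0.16],"delta_rot":[0,0,0],"claw":1},{"linear":[0,0,0.02],"delta_rot":[0,0,0],"claw":1},{"linear":[0,0,0],"delta_rot":[0,0,0],"claw":1},{"linear":[0,0,0],"delta_rot":[0,0,0],"claw":1}]'

```text
clock: 4.2
tool_pos: [0.4654, -0.0978, 0.0541]
ee_rot: [0.736, 0.677, 0.0, 0.0]
wrist_force: [-0.2, 0.3, -0.1]
grip_width: 0.005
finger_force: 0.0
```

Call:
move_arm --rows '[{"linear":[0,0,0.04],"delta_rot":[0,0,0],"claw":1},{"linear":[0,0,0.04],"delta_rot":[0,0,0],"claw":1},{"linear":[0,0,0],"delta_rot":[0,0,0],"claw":1}]'

```text
clock: 4.5
tool_pos: [0.465, -0.098, 0.0498]
ee_rot: [0.736, 0.677, -0.0, -0.0]
wrist_force: [-1.1, -0.2, 0.3]
grip_width: 0.009
finger_force: 0.0
```

Call:
move_arm --rows '[{"linear":[0,0,0.02],"delta_rot":[0,0,0],"claw":1},{"linear":[0,0,0.02],"delta_rot":[0,0,0],"claw":1},{"linear":[0,0,0],"delta_rot":[0,0,0],"claw":1}]'

```text
clock: 4.8
tool_pos: [0.4651, -0.0979, 0.0478]
ee_rot: [0.736, 0.677, -0.0, -0.0]
wrist_force: [1.2, 0.1, 0.2]
grip_width: 0.005
finger_force: 0.0
```

Call:
move_arm --rows '[{"linear":[0,0,0.02],"delta_rot":[0,0,0],"claw":1},{"linear":[0,0,0],"delta_rot":[0,0,0],"claw":1}]'

```text
clock: 5.0
tool_pos: [0.4651, -0.0979, 0.0469]
ee_rot: [0.736, 0.677, -0.0, -0.0]
wrist_force: [0.0, -0.2, 0.6]
grip_width: 0.004
finger_force: 0.0
```

Call:
move_arm --rows '[{"linear":[0,0,0.02],"delta_rot":[0,0,0],"claw":1},{"linear":[0,0,0],"delta_rot":[0,0,0],"claw":1}]'

```text
clock: 5.2
tool_pos: [0.4651, -0.0979, 0.0458]
ee_rot: [0.736, 0.677, -0.0, -0.0]
wrist_force: [0.9, -0.3, 0.8]
grip_width: 0.007
finger_force: 0.0
```

Call:
move_arm --rows '[{"linear":[0,0,0.02],"delta_rot":[0,0,0],"claw":1},{"linear":[0,0,0],"delta_rot":[0,0,0],"claw":1}]'

```text
clock: 5.4
tool_pos: [0.4651, -0.0979, 0.0448]
ee_rot: [0.736, 0.677, -0.0, -0.0]
wrist_force: [-0.5, -0.6, 0.4]
grip_width: 0.006
finger_force: 0.0
```

Call:
move_arm --rows '[{"linear":[0,0,0.02],"delta_rot":[0,0,0],"claw":1},{"linear":[0,0,0],"delta_rot":[0,0,0],"claw":1}]'

```text
clock: 5.6
tool_pos: [0.465, -0.0979, 0.0438]
ee_rot: [0.736, 0.677, -0.0, -0.0]
wrist_force: [-0.6, 0.7, -0.1]
grip_width: 0.009
finger_force: 0.0
```

```bash
python3 - <<'E'
from h import *
b=viewer.capture("scene")[0]; print(manip.observe()["wrist_force"])
cv2.imwrite("pics/s3.png",cv2.resize(b[120:280,180:370],(760,600)[:1]+(640-40,))[...,::-1])
E
```

```text
[0.11093723 0.27102985 0.68201254]
```

View pics/s3.png

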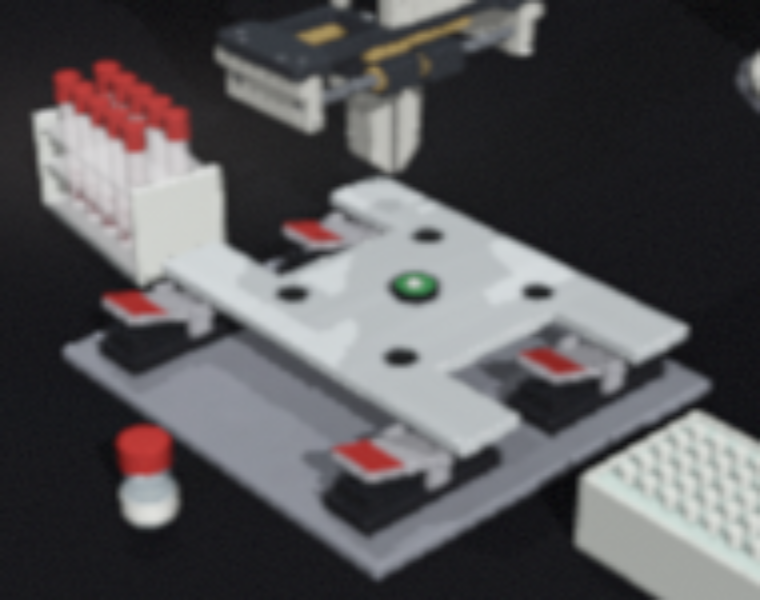

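The finger tip shows at crop (390,170), well above the near right ear at about (390,195), although the reported TCP z is 0.044. I'll measure the tip in the point cloud.

```bash
python3 - <<'E'
from h import *
s=manip.observe(); print(s["tool_pos"])
pic,d,P=cloud("scene"); m=viewer.camera_model("scene"); print(np.array(m["mtx"]).round(1).tolist(),m["k1"])
u0=slice(262,292)
for v in range(146,176,2):
    print(v,[ (round(float(d[v,u]),3),P[v,u].round(3).tolist()) for u in (274,281)])
print("plate bubble/ears", P[120+285*160//600,180+415//4].round(3), P[120+int(195/3.75),180+360//4].round(3), P[120+int(330/3.75),180+660//4].round(3))
E
```

```text
[ 0.46509017 -0.09785993  0.04387024]
[[439.4, 0.0, 278.8], [0.0, 439.4, 202.6], [0.0, 0.0, 1.0]] 0.025466504678468817
146 [(1.025, [0.481, -0.085, 0.13]), (1.046, [0.456, -0.086, 0.121])]
148 [(1.029, [0.48, -0.086, 0.124]), (1.046, [0.457, -0.085, 0.117])]
150 [(1.03, [0.481, -0.085, 0.12]), (1.05, [0.456, -0.085, 0.111])]
152 [(1.037, [0.478, -0.088, 0.113]), (1.053, [0.456, -0.085, 0.106])]
154 [(1.04, [0.478, -0.088, 0.108]), (1.054, [0.458, -0.084, 0.101])]
156 [(1.041, [0.479, -0.087, 0.103]), (1.059, [0.456, -0.085, 0.095])]
158 [(1.047, [0.477, -0.089, 0.096]), (1.059, [0.458, -0.083, 0.091])]
160 [(1.049, [0.478, -0.088, 0.092]), (1.06, [0.459, -0.082, 0.087])]
162 [(1.049, [0.48, -0.086, 0.088]), (1.236, [0.345, -0.185, 0.001])]
164 [(1.066, [0.471, -0.095, 0.076]), (1.222, [0.357, -0.175, 0.003])]
166 [(1.21, [0.38, -0.18, 0.004]), (1.212, [0.365, -0.167, 0.003])]
168 [(1.101, [0.452, -0.112, 0.051]), (1.208, [0.37, -0.163, 0.0])]
170 [(1.096, [0.457, -0.107, 0.049]), (1.094, [0.447, -0.093, 0.05])]
172 [(0.0, [1.161, 0.553, 0.575]), (1.086, [0.454, -0.086, 0.05])]
174 [(1.08, [0.472, -0.094, 0.049]), (1.075, [0.463, -0.078, 0.051])]
plate bubble/ears [ 0.542 -0.     0.057] [ 0.471 -0.107  0.049] [0.476 0.122 0.049]
```

The tip really is about 35 mm higher than the reported TCP z, with x and y consistent. So I'll go by touch and the camera, and keep going down.

Call:
move_arm --rows '[{"linear":[0,0,0.1],"delta_rot":[0,0,0],"claw":1},{"linear":[0,0,0.1],"delta_rot":[0,0,0],"claw":1},{"linear":[0,0,0.1],"delta_rot":[0,0,0],"claw":1},{"linear":[0,0,0.1],"delta_rot":[0,0,0],"claw":1},{"linear":[0,0,0],"delta_rot":[0,0,0],"claw":1}]'

```text
clock: 6.2
tool_pos: [0.4644, -0.0977, 0.0231]
ee_rot: [0.736, 0.677, -0.0, -0.001]
wrist_force: [-1.0, -0.1, -0.2]
grip_width: 0.005
finger_force: 0.0
```

```bash
python3 - <<'E'
from h import *
pic,d,P=cloud("scene"); b=pic; print(manip.observe()["wrist_force"])
cv2.imwrite("pics/s4.png",cv2.resize(b[120:280,180:370],(760,600))[...,::-1])
for v in range(156,190,2): print(v,[P[v,u].round(3).tolist() for u in (272,276,280)])
E
```

```text
[-0.10107705 -0.61887239  0.2020665 ]
156 [[0.485, -0.088, 0.105], [0.471, -0.088, 0.1], [0.456, -0.088, 0.094]]
158 [[0.485, -0.088, 0.099], [0.472, -0.087, 0.095], [0.46, -0.085, 0.091]]
160 [[0.484, -0.088, 0.094], [0.473, -0.086, 0.09], [0.462, -0.083, 0.087]]
162 [[0.485, -0.087, 0.089], [0.473, -0.086, 0.085], [0.458, -0.086, 0.079]]
164 [[0.483, -0.09, 0.082], [0.474, -0.085, 0.08], [0.461, -0.084, 0.076]]
166 [[0.483, -0.089, 0.077], [0.474, -0.085, 0.075], [0.459, -0.086, 0.069]]
168 [[0.481, -0.091, 0.07], [0.471, -0.088, 0.067], [0.461, -0.084, 0.065]]
170 [[0.474, -0.098, 0.059], [0.472, -0.086, 0.063], [0.461, -0.084, 0.059]]
172 [[0.467, -0.105, 0.048], [0.472, -0.087, 0.057], [0.457, -0.087, 0.051]]
174 [[0.476, -0.096, 0.049], [0.469, -0.089, 0.05], [0.463, -0.082, 0.05]]
176 [[0.485, -0.088, 0.051], [0.477, -0.082, 0.05], [0.469, -0.076, 0.049]]
178 [[0.486, -0.087, 0.046], [0.484, -0.076, 0.049], [0.475, -0.07, 0.048]]
180 [[0.48, -0.092, 0.036], [0.486, -0.073, 0.046], [0.485, -0.062, 0.05]]
182 [[0.493, -0.08, 0.041], [0.496, -0.064, 0.048], [0.491, -0.056, 0.049]]
184 [[0.51, -0.064, 0.049], [0.505, -0.056, 0.05], [0.498, -0.049, 0.049]]
186 [[0.519, -0.056, 0.05], [0.511, -0.05, 0.049], [0.504, -0.044, 0.048]]
188 [[0.524, -0.051, 0.049], [0.518, -0.044, 0.049], [0.512, -0.036, 0.05]]
```

View pics/s4.png

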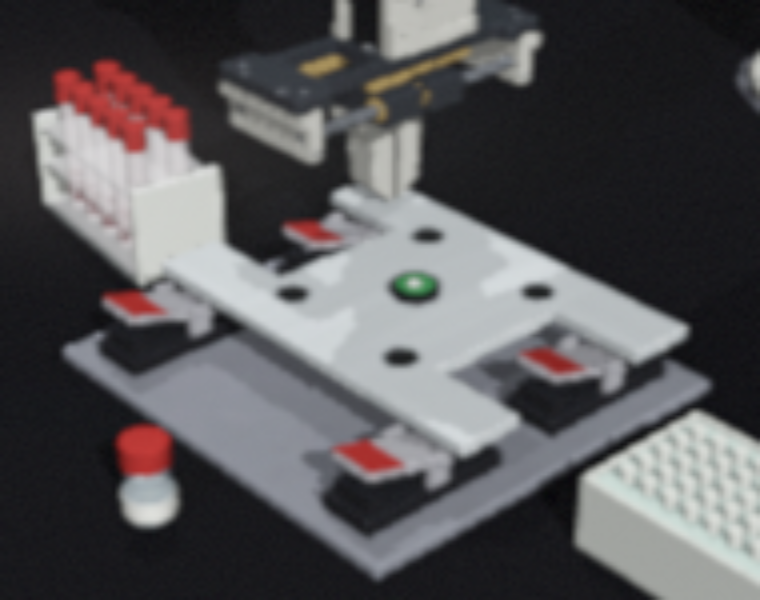

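The tip is now a few mm above the near right ear, at crop (385,195), with all tabs up. I'll creep down.

Call:
move_arm --rows '[{"linear":[0,0,0.04],"delta_rot":[0,0,0],"claw":1},{"linear":[0,0,0.04],"delta_rot":[0,0,0],"claw":1},{"linear":[0,0,0.04],"delta_rot":[0,0,0],"claw":1},{"linear":[0,0,0],"delta_rot":[0,0,0],"claw":1},{"linear":[0,0,0],"delta_rot":[0,0,0],"claw":1}]'

```text
clock: 6.75
tool_pos: [0.4653, -0.098, 0.0181]
ee_rot: [0.736, 0.677, -0.0, 0.0]
wrist_force: [0.1, 0.1, 2.5]
grip_width: 0.004
finger_force: 1.2
```

Call:
move_arm --rows '[{"linear":[0,0,0.02],"delta_rot":[0,0,0],"claw":1},{"linear":[0,0,0],"delta_rot":[0,0,0],"claw":1}]'

```text
clock: 6.95
tool_pos: [0.4652, -0.098, 0.017]
ee_rot: [0.736, 0.677, -0.0, 0.0]
wrist_force: [-0.4, -0.5, 3.1]
grip_width: 0.006
finger_force: 1.4
```

Call:
move_arm --rows '[{"linear":[0,0,0.02],"delta_rot":[0,0,0],"claw":1},{"linear":[0,0,0],"delta_rot":[0,0,0],"claw":1}]'

```text
clock: 7.15
tool_pos: [0.4652, -0.098, 0.0159]
ee_rot: [0.736, 0.677, -0.0, 0.0]
wrist_force: [-0.8, -1.2, 4.1]
grip_width: 0.005
finger_force: 1.6
```

Call:
move_arm --rows '[{"linear":[0,0,0.02],"delta_rot":[0,0,0],"claw":1},{"linear":[0,0,0],"delta_rot":[0,0,0],"claw":1}]'

```text
clock: 7.35
tool_pos: [0.4651, -0.098, 0.0149]
ee_rot: [0.736, 0.677, -0.0, 0.0]
wrist_force: [-0.6, -1.6, 4.4]
grip_width: 0.001
finger_force: 2.1
```

Call:
move_arm --rows '[{"linear":[0,0,0.02],"delta_rot":[0,0,0],"claw":1},{"linear":[0,0,0],"delta_rot":[0,0,0],"claw":1}]'

```text
clock: 7.55
tool_pos: [0.4652, -0.0981, 0.0144]
ee_rot: [0.736, 0.677, -0.0, 0.0]
wrist_force: [-2.8, -0.6, 11.1]
grip_width: 0.005
finger_force: 5.6
```

Call:
move_arm --rows '[{"linear":[0,0,0.02],"delta_rot":[0,0,0],"claw":1},{"linear":[0,0,0],"delta_rot":[0,0,0],"claw":1}]'

```text
clock: 7.75
tool_pos: [0.4652, -0.0981, 0.014]
ee_rot: [0.736, 0.677, -0.001, 0.0]
wrist_force: [-6.3, -0.3, 20.2]
grip_width: 0.007
finger_force: 10.0
```

```bash
cat > tilt.py <<'E'
from h import *
# plate plane: white pixels in the top view, shape from initial picture, away from gripper
P0=np.load("topP.npy"); pic,d,P=cloud("top"); s=manip.observe()
def fit(P,I):
    v,u=np.mgrid[:420,:560]; w=(u>232)&(u<315)&(v>180)&(v<270)&(I.min(-1)>150)&(abs(P[...,2]-.048)<.008)
    q=P[w]; A=np.c_[q[:,:2]-[.5375,-.0055],np.ones(len(q))]; return np.linalg.lstsq(A,q[:,2],rcond=None)[0].round(4),w.sum()
print(fit(P0,np.load("topI.npy")),fit(P,pic),s["tool_pos"].round(4),s["wrist_force"].round(1))
v,u=np.mgrid[:420,:560]; I=pic.astype(int); print("bubble",P[(u>225)&(u<352)&(v>160)&(v<278)&(I[...,1]>I[...,0]+40)].mean(0).round(4))
E
python3 tilt.py
```

```text
(array([-0.0005, -0.002 ,  0.0481]), np.int64(4690)) (array([0.0427, 0.0217, 0.0483]), np.int64(4561)) [ 0.4652 -0.0981  0.0141] [-6.1 -1.4 19.9]
bubble [ 0.5368 -0.006   0.0558]
```

The near right corner is the springy one: it sank about 4 mm, hit hard, and tilted. I'll back off and check the clearance to the rack before pressing its tab.

Call:
move_arm --rows '[{"linear":[0,0,-0.1],"delta_rot":[0,0,0],"claw":1},{"linear":[0,0,-0.25],"delta_rot":[0,0,0],"claw":1},{"linear":[0,0,-0.25],"delta_rot":[0,0,0],"claw":1},{"linear":[0,0.3,0],"delta_rot":[0,0,0],"claw":1},{"linear":[0,0.3,0],"delta_rot":[0,0,0],"claw":1},{"linear":[0,0.3,0],"delta_rot":[0,0,0],"claw":1},{"linear":[0,0.26,0],"delta_rot":[0,0,0],"claw":1},{"linear":[0,0,0],"delta_rot":[0,0,0],"claw":1},{"linear":[0,0,0],"delta_rot":[0,0,0],"claw":1}]'

```text
clock: 8.7
tool_pos: [0.5226, -0.1025, 0.0432]
ee_rot: [0.736, 0.677, 0.0, -0.0]
wrist_force: [-0.3, 0.3, 0.6]
grip_width: 0.003
finger_force: 0.0
```

```bash
python3 - <<'E'
from h import *
P0=np.concatenate([np.load("topP.npy")[195:245,350:432].reshape(-1,3),np.load("sceneP.npy")[130:195,185:238].reshape(-1,3)])
q=P0[(P0[:,2]>.05)&(P0[:,2]<.115)&(P0[:,1]<-.13)&(P0[:,1]>-.35)&(P0[:,0]>.4)&(P0[:,0]<.65)]
print("rack y max", np.percentile(q[:,1],[90,98,100]).round(3),"x",np.percentile(q[:,0],[1,99]).round(3),"z",q[:,2].max())
s=manip.observe(); t=s["tool_pos"]; print(t,s["wrist_force"])
for n in("top","scene"):
    pic,d,P=cloud(n); g=P.reshape(-1,3); g=g[(abs(g[:,0]-t[0])<.13)&(abs(g[:,1]-t[1])<.13)&(g[:,2]>.06)&(g[:,2]<.3)]
    for lo in np.arange(.06,.2,.012):
        k=g[(g[:,2]>=lo)&(g[:,2]<lo+.012)]
        if len(k)>3: print(n,lo.round(3),len(k),"x",np.percentile(k[:,0]-t[0],[2,98]).round(3),"y",np.percentile(k[:,1]-t[1],[2,98]).round(3))
    if n=="scene": cv2.imwrite("pics/s5.png",cv2.resize(pic[120:280,180:370],(760,600))[...,::-1])
E
```

```text
rack y max [-0.182 -0.173 -0.131] x [0.511 0.587] z 0.10838385514577875
[ 0.52257527 -0.10251737  0.04318581] [-0.25895444  0.26818574  0.6077592 ]
top 0.132 4 x [0.009 0.086] y [0.026 0.034]
top 0.144 70 x [-0.062  0.07 ] y [0.022 0.036]
top 0.156 120 x [-0.083  0.082] y [0.025 0.044]
top 0.168 353 x [-0.094  0.092] y [-0.034  0.04 ]
top 0.18 720 x [-0.094  0.092] y [-0.033  0.04 ]
scene 0.06 250 x [0.01  0.067] y [-0.126 -0.068]
scene 0.072 108 x [-0.008  0.053] y [-0.121  0.013]
scene 0.084 142 x [-0.016  0.055] y [-0.123  0.014]
scene 0.096 148 x [-0.014  0.055] y [-0.125  0.014]
scene 0.108 82 x [-0.016  0.021] y [-0.01   0.016]
scene 0.12 56 x [-0.018  0.021] y [-0.006  0.014]
scene 0.132 102 x [-0.081  0.089] y [-0.039  0.042]
scene 0.144 397 x [-0.081  0.089] y [-0.037  0.043]
scene 0.156 396 x [-0.08   0.094] y [-0.03   0.045]
scene 0.168 466 x [-0.082  0.096] y [-0.034  0.045]
scene 0.18 598 x [-0.09   0.093] y [-0.035  0.041]
scene 0.192 182 x [-0.046  0.019] y [-0.021  0.029]
```

View pics/s5.png

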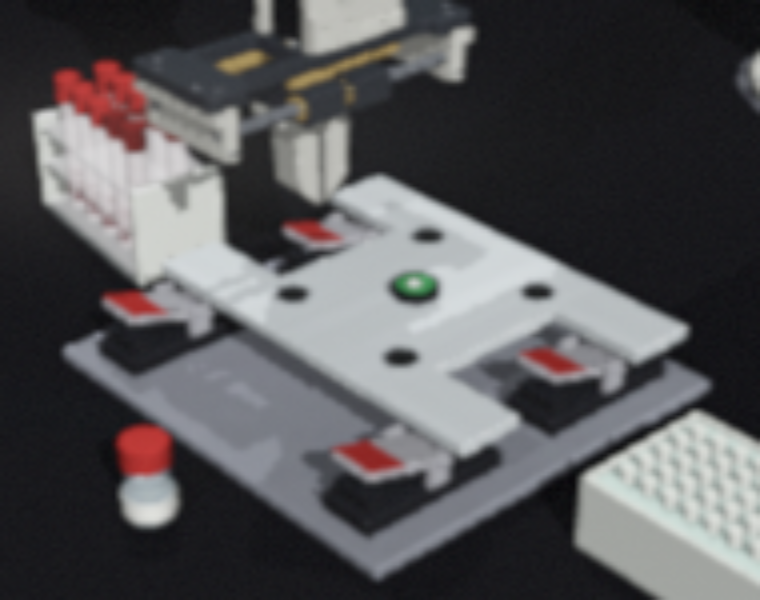

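The finger is above the near right tab, tip at crop (315,200) and tab at (310,232). The body sits at y ≥ -0.145 and the rack begins beyond -0.165, so it's clear. Pressing.

Call:
move_arm --rows '[{"linear":[0,0,0.1],"delta_rot":[0,0,0],"claw":1},{"linear":[0,0,0.1],"delta_rot":[0,0,0],"claw":1},{"linear":[0,0,0.1],"delta_rot":[0,0,0],"claw":1},{"linear":[0,0,0.1],"delta_rot":[0,0,0],"claw":1},{"linear":[0,0,0.06],"delta_rot":[0,0,0],"claw":1},{"linear":[0,0,0.06],"delta_rot":[0,0,0],"claw":1},{"linear":[0,0,0],"delta_rot":[0,0,0],"claw":1}]'

```text
clock: 9.5
tool_pos: [0.5231, -0.1027, 0.0169]
ee_rot: [0.736, 0.677, 0.0, 0.0]
wrist_force: [0.1, -0.4, 1.2]
grip_width: 0.004
finger_force: 0.6
```

Call:
move_arm --rows '[{"linear":[0,0,0.04],"delta_rot":[0,0,0],"claw":1},{"linear":[0,0,0.04],"delta_rot":[0,0,0],"claw":1},{"linear":[0,0,0.02],"delta_rot":[0,0,0],"claw":1},{"linear":[0,0,0],"delta_rot":[0,0,0],"claw":1}]'

```text
clock: 9.9
tool_pos: [0.5244, -0.1028, 0.0128]
ee_rot: [0.736, 0.677, 0.001, 0.001]
wrist_force: [-0.2, -1.0, 5.9]
grip_width: 0.004
finger_force: 2.9
```

Call:
move_arm --rows '[{"linear":[0,0,0.04],"delta_rot":[0,0,0],"claw":1},{"linear":[0,0,0.04],"delta_rot":[0,0,0],"claw":1},{"linear":[0,0,0],"delta_rot":[0,0,0],"claw":1}]'

```text
clock: 10.2
tool_pos: [0.5253, -0.1028, 0.009]
ee_rot: [0.736, 0.677, 0.001, 0.002]
wrist_force: [1.6, -0.5, 6.0]
grip_width: 0.011
finger_force: 2.6
```

Call:
move_arm --rows '[{"linear":[0,0,0.03],"delta_rot":[0,0,0],"claw":1},{"linear":[0,0,0.02],"delta_rot":[0,0,0],"claw":1},{"linear":[0,0,0],"delta_rot":[0,0,0],"claw":1}]'

```text
clock: 10.5
tool_pos: [0.5255, -0.1029, 0.0067]
ee_rot: [0.736, 0.677, 0.001, 0.002]
wrist_force: [1.2, -0.1, 5.8]
grip_width: 0.003
finger_force: 3.2
```

Call:
move_arm --rows '[{"linear":[0,0,0.02],"delta_rot":[0,0,0],"claw":1},{"linear":[0,0,0.02],"delta_rot":[0,0,0],"claw":1},{"linear":[0,0,0],"delta_rot":[0,0,0],"claw":1}]'

```text
clock: 10.8
tool_pos: [0.5257, -0.1029, 0.0059]
ee_rot: [0.736, 0.677, 0.001, 0.002]
wrist_force: [-3.1, 0.2, 19.0]
grip_width: 0.005
finger_force: 9.5
```

Call:
move_arm --rows '[{"linear":[0,0,0.02],"delta_rot":[0,0,0],"claw":1},{"linear":[0,0,0],"delta_rot":[0,0,0],"claw":1}]'

```text
clock: 11.0
tool_pos: [0.5257, -0.103, 0.0056]
ee_rot: [0.736, 0.677, 0.001, 0.002]
wrist_force: [-5.1, -0.2, 26.9]
grip_width: 0.005
finger_force: 13.3
```

Hard stop at the expected depth. Now I lift, go back over the ear and look.

Call:
move_arm --rows '[{"linear":[0,0,-0.1],"delta_rot":[0,0,0],"claw":1},{"linear":[0,0,-0.3],"delta_rot":[0,0,0],"claw":1},{"linear":[0,0,-0.3],"delta_rot":[0,0,0],"claw":1},{"linear":[0,0,-0.2],"delta_rot":[0,0,0],"claw":1},{"linear":[0,-0.3,0],"delta_rot":[0,0,0],"claw":1},{"linear":[0,-0.3,0],"delta_rot":[0,0,0],"claw":1},{"linear":[0,-0.3,0],"delta_rot":[0,0,0],"claw":1},{"linear":[0,-0.26,0],"delta_rot":[0,0,0],"claw":1},{"linear":[0,0,0],"delta_rot":[0,0,0],"claw":1},{"linear":[0,0,0],"delta_rot":[0,0,0],"claw":1}]'

```text
clock: 12.0
tool_pos: [0.4657, -0.0982, 0.0478]
ee_rot: [0.736, 0.677, 0.0, 0.0]
wrist_force: [0.5, -1.1, -0.2]
grip_width: 0.006
finger_force: 0.0
```

```bash
python3 tilt.py; python3 - <<'E'
from h import *
b=viewer.capture("scene")[0]; cv2.imwrite("pics/s6.png",cv2.resize(b[120:280,180:370],(760,600))[...,::-1])
E
```

```text
(array([-0.0005, -0.002 ,  0.0481]), np.int64(4690)) (array([-0.0007, -0.0009,  0.0481]), np.int64(4602)) [ 0.4662 -0.0981  0.0478] [-0.2 -0.2  0.5]
bubble [ 0.5373 -0.0056  0.0556]
```

View pics/s6.png

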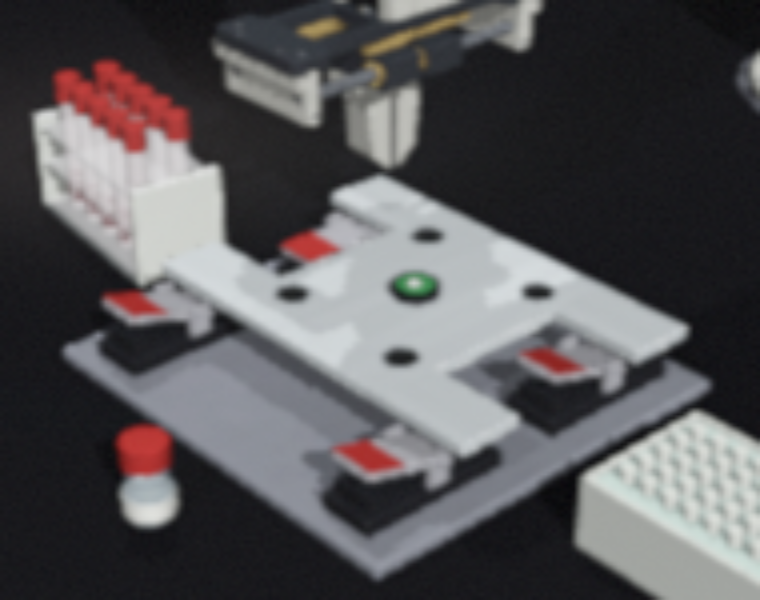

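The near right tab is flat, at crop (310,247), the other three are up, and the plate is level. Now the second press on the corner.

Call:
move_arm --rows '[{"linear":[0,0,0.15],"delta_rot":[0,0,0],"claw":1},{"linear":[0,0,0.15],"delta_rot":[0,0,0],"claw":1},{"linear":[0,0,0.15],"delta_rot":[0,0,0],"claw":1},{"linear":[0,0,0.1],"delta_rot":[0,0,0],"claw":1},{"linear":[0,0,0.03],"delta_rot":[0,0,0],"claw":1},{"linear":[0,0,0.02],"delta_rot":[0,0,0],"claw":1},{"linear":[0,0,0],"delta_rot":[0,0,0],"claw":1},{"linear":[0,0,0],"delta_rot":[0,0,0],"claw":1}]'

```text
clock: 12.9
tool_pos: [0.4646, -0.0978, 0.0182]
ee_rot: [0.736, 0.677, -0.001, 0.0]
wrist_force: [-5.6, 0.4, 19.2]
grip_width: 0.006
finger_force: 9.5
```

Call:
move_arm --rows '[{"linear":[0,0,0.02],"delta_rot":[0,0,0],"claw":1},{"linear":[0,0,0],"delta_rot":[0,0,0],"claw":1}]'

```text
clock: 13.1
tool_pos: [0.4646, -0.0978, 0.0178]
ee_rot: [0.736, 0.677, -0.001, 0.0]
wrist_force: [-8.5, 1.6, 27.2]
grip_width: 0.004
finger_force: 13.4
```

```bash
python3 tilt.py
```

```text
(array([-0.0005, -0.002 ,  0.0481]), np.int64(4690)) (array([0.012 , 0.0057, 0.0481]), np.int64(4604)) [ 0.4646 -0.0978  0.0178] [-9.3  1.6 27.2]
bubble [ 0.5371 -0.0058  0.0558]
```

Call:
move_arm --rows '[{"linear":[0,0,-0.05],"delta_rot":[0,0,0],"claw":1},{"linear":[0,0,-0.2],"delta_rot":[0,0,0],"claw":1},{"linear":[0,0,-0.5],"delta_rot":[0,0,0],"claw":1},{"linear":[0,0,-0.5],"delta_rot":[0,0,0],"claw":1},{"linear":[0,0,-0.5],"delta_rot":[0,0,0],"claw":1},{"linear":[0,0,-0.5],"delta_rot":[0,0,0],"claw":1},{"linear":[0,0,-0.5],"delta_rot":[0,0,0],"claw":1},{"linear":[0,0,0],"delta_rot":[0,0,0],"claw":1},{"linear":[0,0,0],"delta_rot":[0,0,0],"claw":1},{"linear":[0,0,0],"delta_rot":[0,0,0],"claw":1},{"linear":[0,0,0],"delta_rot":[0,0,0],"claw":1}]'

```text
clock: 14.25
tool_pos: [0.4642, -0.0977, 0.1529]
ee_rot: [0.736, 0.677, -0.0, -0.001]
wrist_force: [0.2, -0.5, 0.1]
grip_width: 0.008
finger_force: 0.0
```

```bash
python3 tilt.py; python3 - <<'E'
from h import *
b=viewer.capture("scene")[0]; cv2.imwrite("pics/s7.png",cv2.resize(b[120:280,180:370],(760,600))[...,::-1])
E
```

```text
(array([-0.0005, -0.002 ,  0.0481]), np.int64(4690)) (array([-0.0004, -0.0015,  0.0481]), np.int64(4636)) [ 0.4644 -0.0976  0.153 ] [-0.4 -0.5  0.3]
bubble [ 0.5373 -0.0056  0.0556]
```

View pics/s7.png

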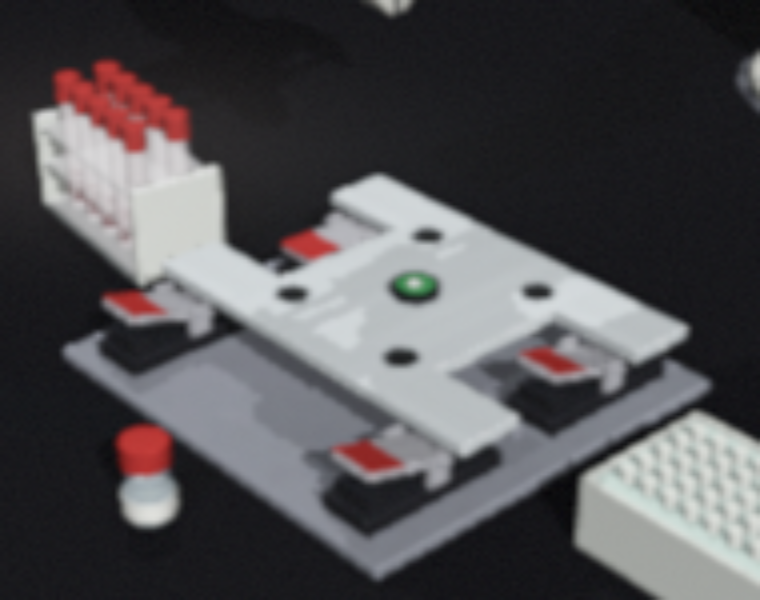

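All settled: near right tab flat, the other three up, plate level and unmoved, robot clear.

```bash
python3 -c "
from station import manip
print(manip.job_done())"
```

```text
the job is handed in; nothing more can be done
None
```

The near right corner was the one that rocked: its tab is now pressed flat, the corner held firm when pressed again (about 27 N), the other three tabs are still up, the robot is clear, and the job is handed in (no verdict was returned).

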